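# Prop the cooling-tray guard and take out the charcoal block

### The arm

A 7-joint arm with a two-finger parallel gripper is mounted at the origin on a cart in front of the work surface, level with it; the furniture and walls round the work are solid. World frame = base frame: x ahead of the robot, y to its left, z up, the work surface at z = 0. Lengths are in mm, angles in rad, forces in N, time in s.
With the tool pointing down it reaches from about 425 to 875 mm from the base axis. Payload 8.4 kg.
Tool frame: the origin (TCP) lies on the centre line of the jaws, within the pads' length; the fingertips stand 11 mm ahead of it and the grasp point (between the pads) lies 8 mm behind it (r.finger_overhang is the distance from the TCP to the fingertips, in mm); z points along the fingers, y is the line along which they close (so a half turn about z gives the same grasp; the last joint's range is limited). The gripper opens to 85 mm and grips with 20 to 120 N. Pads are 22 mm wide; open, the fingers measure 114 mm over their backs; the gripper's body (76 mm by 85 mm) begins 54 mm behind the grasp point. The pads swing forward as they close: fully open they stand 13 mm farther back than shut.
Start: joints at [-1.371, 0.333, 0.04, 1.465, -0.013, 1.343, -0.059], TCP at [191.344, 621.17, 242.308] pointing down, gripper open.
Joint ranges: [-2.58, 2.58], [-0.38, 2.09], [-1.3, 1.39], [0.25, 2.4], [-1.5, 4.64], [0.08, 2.09], [-2.65, 2.65]. Speed limits (rad/s): [2.22, 2.22, 2.79, 2.79, 3.14, 3.14, 3.14].

### API

Orientations are given as a unit quaternion [x, y, z, w].
In Python, from workcell import r gives the robot as it stands.
- The arm moves only by the shell command python3 -m inch 'ROWS' [OPENING] [FORCE]. ROWS is JSON, a list of rows, each a list of 6 numbers: the shift along the tool's x, y, z each as a share of 150 mm, from -1 to 1, then the turn, a rotation vector about the tool's x, y, z each as a share of 60 degrees, from -1 to 1. In form: [[tx, ty, tz, rx, ry, rz], ...]. A call has 1 to 5 rows; each row is the pose to reach, as a shift and turn from the pose commanded when the call began, along the tool's axes at that moment; what a row does not reach only later rows make up. A row lasts 1/10 s, in which the tool goes at most 50 mm and 8.59 degrees, less where a joint would pass 70% of its speed; a pose out of reach is approached as far as the arm can. A call with a number of a shift or a turn outside -1 to 1 is refused whole. A call with a gripper value outside its range is refused whole. OPENING is the opening, from 0 (shut) to 1 (fully open), set as the call begins (- or left out, the last holds). The fingers move at their own pace and stop on an object; FORCE is the grip in N (left out, the last holds). Time passes only in rows, so rows that repeat a pose let the fingers close. It gives the time, the measured TCP pose, the force, the opening and the grip force at its end, in the units of the state.
- r.get_state(): the state, without advancing time (a new reading comes with each control period).
- r.read_camera(name): name is "scene" or "top" or "wrist"; returns a dict with "pixels" (480x640x3 uint8, red, green, blue), "range_z" (480x640 float32, mm along the optical axis (not along the pixel's ray), 0 where there is no reading), "fovy" (degrees; the focal length in pixels is half the picture's height over the tangent of half this angle, whatever the lens; pixels are square), "cx", "cy" (the principal point, pixels), "R" (3x3) and "t" (3): a world point X has camera coordinates R X + t. Camera axes: x right, y down, z forward; pixel columns grow to the right and rows downward; lengths in mm; the calibration is good to about 2 mm. A picture is of the moment at which its call begins.
- r.job_done(): hands the job in; it is judged then, once.
The state is a dict: "t": time; "joint_pos": joint angles; "dq": joint speeds; "effort": joint torques, N m; "tcp_pos": TCP position; "orientation": TCP orientation; "wrist_force": force on the tool from outside, world axes, zero at the start; "moment": the same for the moment, N m; "width": opening from 0.0 (shut) to 1.0 (fully open); "gripper_force": force on a finger pad.
Only numpy, scipy, OpenCV 4.12 (cv2) and the standard library are available. Lean on these libraries where they do the work, as an engineer would, in place of code of your own. Each camera call takes 0.05 s, during which the arm holds its last target. There are 200 camera calls.

### The job

Raise the clear guard flap of the blue cooling tray, swing the prop stay up to its stop and rest the guard on it, without letting the guard drop. Only then take the charcoal block out from beneath and set it down, not dropped, flat in the middle of the pale honeycomb soldering block. Leave the guard propped on its stay and the other things on the bench where they are.

Things in the scene. Friction and masses are not known exactly. Their poses are not given: they have to be found in the camera images.
- guard_box: Blue fixed tray, 150 mm (its x) by 170 mm (its y), walls 5 mm, rim 60 mm high, white inner floor 22 mm high; origin at the centre of its underside, x toward the hinge side (away from the robot), y toward the prop stay (left). A clear flap covers it, 153 mm from hinge to free edge, 172 mm wide; from its left edge, 85 mm from the hinge line, a steel pin 9 mm thick sticks out 18 mm.
- guard_flap (a joint): Angle of the clear flap (yellow frame, 0.25 kg) about its far hinge line: 0 = shut, level on the tray; grows as its front edge rises; 1.63 = stop, just past upright, where it stands by itself. Let go below about 1.5 it falls shut, unless the raised stay is in front of its side pin: that holds it at about 1.32.
- prop_stay (a joint): Angle of the prop stay, a steel bar about 150 mm long at the tray's left: 0 = down, level, pointing away from the robot; grows as its far end rises; 0.70 = up, at its stop. Stiff pivot (0.07 N m), stays where left. Swing it up with the flap at its upright stop, so that its end plate comes in front of the flap's side pin; then ease the flap forward 0.3 rad until the pin rests on the plate.
- flap_knob (a point): Centre of the black knob on the flap's free edge, 171 mm from the hinge line; a cylinder 18 mm in diameter and 26 mm long along the hinge line, on a stem 14 mm wide; its centre lies 18 mm beyond the flap's edge. Held by its two end faces it can turn between the fingers. It lies in the flap's plane, so it moves on a circle of 171 mm about flap_hinge.
- flap_hinge (a point): Middle of the flap's hinge line, 64 mm above the bench at the tray's far rim; the line runs along the tray's y axis. z up, x horizontally away from the robot (tray axes).
- stay_knob (a point): Centre of the red round handle that sticks out sideways from the stay, 70 mm from the pivot; a cylinder 20 mm in diameter and 36 mm long along the tray's y axis, its inner end 23 mm clear of the bar, joined to it by an 8 mm pin. It moves on a circle about stay_pivot and can turn between the fingers.
- stay_pivot (a point): Point on the stay's pivot axis (parallel to the tray's y axis) level with the red handle's middle, 45 mm above the bench. Axes as the tray.
- charcoal_center (a point): Centre (half-way up) of the black charcoal block, 51 mm (x) by 71 mm (y) by 26 mm high, about 0.09 kg, lying flat on the tray's inner floor with its 51 mm side roughly along the tray's y axis; z up.
- honeycomb: Pale ceramic honeycomb soldering block lying on the bench, 96 mm (x) by 84 mm (y) by 14 mm high; origin at the centre of its underside, z up. Lies to the left or to the right of the tray.
- sooty_brick: Brown scorched soldering brick, 117 x 99 x 20 mm, on the other side of the tray; bystander, origin at the centre of its underside.
- jar: Clear jar with a blue lid, 59 mm wide, 60 mm high; bystander, origin at the centre of its underside.
- the_lighter: Lighter lying flat, 25 x 79 x 11 mm; bystander, origin at the centre of its underside.
- wax_block: Yellow block of wax, 34 x 52 x 20 mm; bystander, origin at the centre of its underside.

How it is judged (in metres and radians):
On the way:
1. the guard rests on the raised prop stay, the charcoal block still in the tray (value of joint prop_stay above 0.58 rad and value of joint guard_flap between 1.2 and 1.47 rad and contact force between the fingers and anything else below 0.2 N and distance of charcoal_center from where it was at the start of the episode below 0.03 m), for 0.3 s.
At the end, for the whole second after the job is handed in: The stay is up (joint above 0.58) and the guard rests on it (1.2 to 1.47); the charcoal block lies flat (within 0.1 rad) and still on the honeycomb block, its centre within 22 mm of the honeycomb block's centre, wherever that block then lies (value of joint prop_stay above 0.58 rad and value of joint guard_flap between 1.2 and 1.47 rad and horizontal distance between charcoal_center and honeycomb below 0.022 m and z of charcoal_center in the frame of honeycomb between 0.023 and 0.031 m and angle between charcoal_center's own z axis and vertical below 0.1 rad and linear speed of charcoal below 0.02 m/s); the robot touches nothing.
It fails at once if the guard is let fall (it swings shut faster than 4 rad/s) (velocity of joint guard_flap below -4 rad/s).
It fails at once if the charcoal block is taken out while the guard is not resting on the raised stay (distance of charcoal_center from where it was at the start of the episode above 0.045 m and (value of joint prop_stay below 0.55 rad or value of joint guard_flap below 1.15 rad or value of joint guard_flap above 1.55 rad)).
It fails at once if the charcoal block is dropped (falls freely faster than 0.5 m/s) (linear speed of charcoal above 0.5 m/s and contact force between charcoal and anything else below 0.05 N).
It fails at once if a bystander is knocked more than 40 mm from its place, or the honeycomb block more than 60 mm (distance of any of sooty_brick, jar, the_lighter, wax_block from where it was at the start of the episode above 0.04 m or distance of honeycomb from where it was at the start of the episode above 0.06 m).
It also fails if it takes over 72 s, if anything falls off the work surface, if the arm or the gripper's body presses on something with over 40 N, if the wrist force passes 120 N, or if a joint passes its speed limit or range.

## Working session

There is one attempt and no reset: what is moved stays moved. The work goes in short steps, Python scripts to look and compute and a shell command to move; the robot and the scene stay as the last step left them, time stands still between calls to the robot, and variables do not carry over. Pictures are saved under pics/ and viewed, at most 10 in all, crops included, and the job is handed in when it is done.

```bash
ls; mkdir -p pics
cat > h.py <<'E'
import numpy as np, cv2
from workcell import r
from scipy.spatial.transform import Rotation as Ro
def cam(n):
    c=r.read_camera(n); c['f']=240/np.tan(np.radians(c['fovy'])/2); c['R']=np.array(c['R']);c['t']=np.array(c['t']); return c
def save(c,fn): cv2.imwrite('pics/'+fn,np.ascontiguousarray(c['pixels'][:,:,::-1]))
def world(c):
    v,u=np.mgrid[0:480,0:640]; z=c['range_z'].astype(float)
    P=np.stack([(u-c['cx'])/c['f']*z,(v-c['cy'])/c['f']*z,z],-1)
    return (P-c['t'])@c['R']
def ray(c,u,v,z):
    d=np.array([(u-c['cx'])/c['f'],(v-c['cy'])/c['f'],1])@c['R']; o=-c['R'].T@c['t']
    return o+d*(z-o[2])/d[2]
def proj(c,X):
    q=c['R']@np.array(X)+c['t']; return q[0]/q[2]*c['f']+c['cx'],q[1]/q[2]*c['f']+c['cy']
def rel(pos,Rt=None):
    s=r.get_state(); R0=Ro.from_quat(s['orientation'])
    out=list(R0.inv().apply(np.array(pos)-s['tcp_pos'])/150)
    out+=list((R0.inv()*Rt).as_rotvec()/np.radians(60)) if Rt is not None else [0,0,0]
    return np.round(out,3)
E
python3 - <<'E'
from h import *
s=r.get_state(); print(s['t'],s['tcp_pos'],s['orientation'],Ro.from_quat(s['orientation']).as_matrix().round(3))
for n in ('top','scene'):
    c=cam(n); save(c,n+'0.png'); print(n,c['fovy'],c['cx'],c['cy'],-c['R'].T@c['t'],c['R'].round(2).tolist())
E
```

```text
pics
0.0 [191.25152063 620.75946455 241.40113653] [ 1.48867711e-01  9.88856783e-01 -8.14131964e-04 -6.83791316e-05] [[-0.956  0.294 -0.   ]
 [ 0.294  0.956 -0.002]
 [-0.    -0.002 -1.   ]]
top 46.238945062064744 319.5055322630384 249.4267021796765 [ 278.0871751   -88.85415143 1356.98914897] [[-0.02, -1.0, -0.0], [-0.99, 0.02, -0.15], [0.15, -0.0, -0.99]]
scene 54.11209067065101 319.29769003159066 238.35555096448485 [-100.96818354 -495.43464536  934.416447  ] [[0.6, -0.8, -0.01], [-0.62, -0.45, -0.64], [0.51, 0.39, -0.77]]
```

View pics/top0.png

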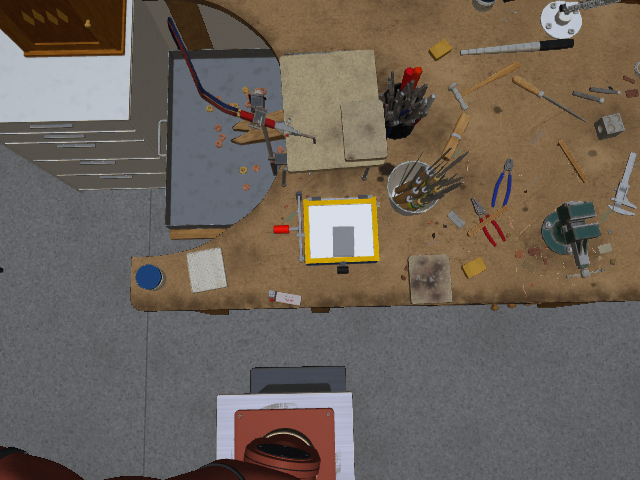

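View pics/scene0.png

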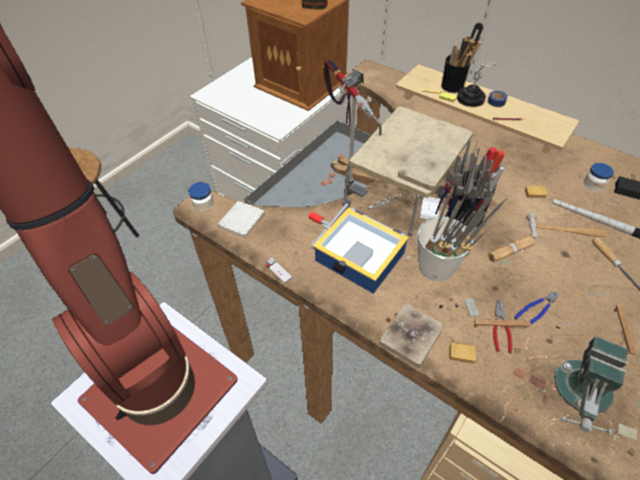

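Top view: the tray's yellow frame spans (303..378, 198..264), with the black knob at (342,269) and the red handle at (281,229). The honeycomb is at (207,270), the sooty brick at (430,279), the lighter at (287,298) and the jar at (150,277). A raised board stands behind the tray (280..385, 50..170).

Run:
```python
from h import *
c=cam('top'); W=world(c); hsv=cv2.cvtColor(c['pixels'],cv2.COLOR_RGB2HSV)
def big(m,name,z):
    n,l,st,ce=cv2.connectedComponentsWithStats(m.astype(np.uint8))
    i=1+np.argmax(st[1:,4]); pts=np.argwhere(l==i)[:,::-1].astype(np.float32)
    b=cv2.minAreaRect(pts); bx=cv2.boxPoints(b)
    cs=np.array([ray(c,*p,z)[:2] for p in bx]); 
    print(name,'area',st[i,4],'px',b[0],'ctr',ray(c,*b[0],z).round(1),'corners',cs.round(0).tolist(),'depth z',np.median(W[l==i][:,2]).round(1))
    return l==i
H,S,V=[hsv[:,:,i].astype(int) for i in range(3)]
v,u=np.mgrid[0:480,0:640]
roi=lambda a,b,d,e:(u>=a)&(u<b)&(v>=d)&(v<e)
big(roi(295,390,185,275)&(H>20)&(H<33)&(S>170)&(V>150),'yellow',66)
big(roi(265,300,215,240)&((H<8)|(H>172))&(S>150),'red',45)
big(roi(325,360,262,280)&(V<60),'knob',64)
big(roi(315,372,210,262)&(V<170)&(S<60),'charcoal',48)
big(roi(180,235,240,300)&(S<60)&(V>150),'honey',14)
for n,(a,b) in dict(board=(310,100),board2=(365,130),bench=(250,260),char=(344,240),floor=(320,220),honey=(207,270),knob=(342,269),red=(281,229),pot=(415,190),lighter=(287,298)).items(): print(n,W[b,a].round(0))
m=roi(255,400,30,175)&(W[:,:,2]>60); P=W[m]; print('board x',np.percentile(P,[1,99],axis=0).round(0))
m=roi(385,460,60,220)&(W[:,:,2]>60); P=W[m]; print('pots',np.percentile(P,[1,99],axis=0).round(0))
cs=cam('scene'); a=cv2.resize(c['pixels'][170:310,180:400],(800,509),interpolation=2); cv2.imwrite('pics/topcrop.png',a[:,:,::-1])
Ws=world(cs); 
for p in [(410,140),(360,255),(318,218),(340,267)]: print('scene',p,Ws[p[1],p[0]].round(0))
```

```text
yellow area 1213 px (340.911865234375, 229.66371154785156) ctr [ 524.2 -142.6   66. ] corners [[600.0, -54.0], [603.0, -229.0], [450.0, -229.0], [447.0, -58.0]] depth z 67.7
red area 133 px (280.5, 229.0) ctr [532.8  -0.   45. ] corners [[543.0, 18.0], [542.0, -18.0], [523.0, -18.0], [524.0, 18.0]] depth z 60.5
knob area 87 px (342.5, 269.5) ctr [ 430.7 -143.8   64. ] corners [[439.0, -131.0], [439.0, -157.0], [422.0, -156.0], [423.0, -131.0]] depth z 71.8
charcoal area 630 px (343.0, 241.5) ctr [ 499.1 -147.5   48. ] corners [[534.0, -125.0], [533.0, -172.0], [464.0, -170.0], [465.0, -123.0]] depth z 66.7
honey area 1341 px (205.56756591796875, 269.4053955078125) ctr [443.7 183.3  14. ] corners [[486.0, 234.0], [498.0, 149.0], [402.0, 133.0], [390.0, 217.0]] depth z 14.1
board [793. -77. 186.]
board2 [ 714. -194.  204.]
bench [465.  77.   6.]
char [ 500. -149.   64.]
floor [549. -94.  64.]
honey [442. 180.  14.]
knob [ 431. -142.   72.]
red [529.  -3.  66.]
pot [ 598. -308.  135.]
lighter [371. -12.  11.]
board x [[ 634. -278.   85.]
 [ 906.   22.  362.]]
pots [[ 278. -382.   63.]
 [ 855.  -89. 1357.]]
scene (410, 140) [ 788. -106.  185.]
scene (360, 255) [ 489. -162.   68.]
scene (318, 218) [527. -10.  64.]
scene (340, 267) [ 429. -147.   75.]
```

View pics/topcrop.png

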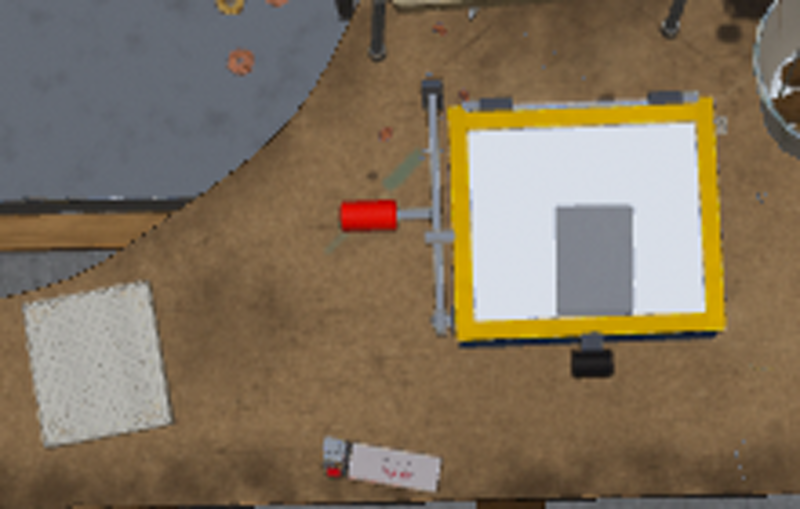

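The crop shows the stay bar running from its pivot at crop (440,330) to its end plate at (432,85). The red handle is at crop (369,215) and the flap pin at (440,237). The measured sizes match the given ones: flap 153x171, knob 171 mm from the hinge, tray yaw about 0.02. I'll set out now, going round the base at a safe radius.

```bash
python3 -m inch '[[-0.95,-0.13,0,0,0,-0.304],[-0.95,-0.13,0,0,0,-0.304],[-0.95,-0.13,0,0,0,-0.304],[-0.95,-0.13,0,0,0,-0.304]]' 1 30
python3 -m inch '[[-0.9,-0.9,0,0,0,0],[-0.9,-0.9,0,0,0,0],[-0.9,-0.9,0,0,0,0],[-0.9,-0.9,0,0,0,0],[-0.9,-0.9,0,0,0,0]]'
python3 - <<'E'
from h import *
print(Ro.from_quat(r.get_state()['orientation']).as_matrix().round(3).tolist())
c=cam('top'); W=world(c)
m=(W[:,:,2]>150)&(W[:,:,0]<780)&(W[:,:,0]>500)&(W[:,:,1]>-330)&(W[:,:,1]<120)
P=W[m]
for y in range(-330,120,30):
    q=P[(P[:,1]>=y)&(P[:,1]<y+30)]
    if len(q): print(y,'minx',np.percentile(q[:,0],2).round(0),'zmax',q[:,2].max().round(0), 'x of zmax',q[q[:,2].argmax()].round(0), 'minx z>215',q[q[:,2]>215][:,0].min().round(0) if (q[:,2]>215).any() else None)
E
```

```text
t: 0.6
tcp_pos: [330.3, 555.7, 242.3]
orientation: [-0.005, 1.0, -0.001, 0.002]
wrist_force: [0.6, -0.7, 0.5]
width: 1.003
gripper_force: 0.0
t: 1.1
tcp_pos: [465.0, 422.0, 242.4]
orientation: [-0.005, 1.0, -0.001, 0.001]
wrist_force: [0.5, 0.2, 0.7]
width: 1.001
gripper_force: 0.0
[[-1.0, -0.009, 0.002], [-0.009, 1.0, -0.003], [-0.002, -0.003, -1.0]]
-330 minx 563.0 zmax 225.0 x of zmax [ 625. -313.  225.] minx z>215 593.0
-300 minx 573.0 zmax 221.0 x of zmax [ 638. -283.  221.] minx z>215 634.0
-270 minx 755.0 zmax 223.0 x of zmax [ 770. -261.  223.] minx z>215 768.0
-240 minx 644.0 zmax 207.0 x of zmax [ 674. -237.  207.] minx z>215 None
-210 minx 642.0 zmax 209.0 x of zmax [ 780. -207.  209.] minx z>215 None
-180 minx 640.0 zmax 208.0 x of zmax [ 727. -175.  208.] minx z>215 None
-150 minx 639.0 zmax 208.0 x of zmax [ 709. -149.  208.] minx z>215 None
-120 minx 636.0 zmax 191.0 x of zmax [746. -94. 191.] minx z>215 None
-90 minx 635.0 zmax 308.0 x of zmax [669. -64. 308.] minx z>215 663.0
-60 minx 633.0 zmax 336.0 x of zmax [687. -38. 336.] minx z>215 659.0
-30 minx 638.0 zmax 341.0 x of zmax [686.  -0. 341.] minx z>215 657.0
0 minx 672.0 zmax 372.0 x of zmax [678.  12. 372.] minx z>215 664.0
30 minx 677.0 zmax 367.0 x of zmax [698.  58. 367.] minx z>215 674.0
60 minx 687.0 zmax 377.0 x of zmax [695.  81. 377.] minx z>215 687.0
90 minx 702.0 zmax 371.0 x of zmax [701.  91. 371.] minx z>215 701.0
```

```bash
python3 -m inch '[[0,-1,0,0,0,0],[0,-1,0,0,0,0],[0,-1,0,0,0,0],[0,-1,0,0,0,0]]'
python3 -m inch '[[0,-1,0,0,0,0],[0,-1,0,0,0,0],[0,-1,0,0,0,0],[0,-1,0,0,0,0]]'
python3 -m inch '[[0,-1,0,0,0,0],[0,-1,0,0,0,0],[0,-1,0,0,0,0],[0,-1,0,0,0,0]]'
python3 -m inch '[[0.22,-0.77,0.4,0,0,0],[0.22,-0.77,0.4,0,0,0],[0.22,-0.77,0.4,0,0,0],[0.22,-0.77,0.4,0,0,0],[0.22,-0.77,0.4,0,0,0]]' 0.65
python3 - <<'E'
from h import *
c=cam('wrist'); save(c,'w1.png'); print(-c['R'].T@c['t'],c['R'].round(2).tolist(), proj(c,[430.5,-144,64]), proj(c,[532,0,52]))
E
```

```text
t: 1.55
tcp_pos: [463.0, 272.4, 242.8]
orientation: [-0.006, 1.0, -0.001, 0.0]
wrist_force: [-0.5, 0.4, 0.4]
width: 1.002
gripper_force: 0.0
t: 1.95
tcp_pos: [465.4, 122.7, 242.8]
orientation: [-0.006, 1.0, -0.0, 0.0]
wrist_force: [-0.6, 0.1, 0.7]
width: 0.998
gripper_force: 0.0
t: 2.35
tcp_pos: [468.0, -27.1, 242.8]
orientation: [-0.006, 1.0, -0.0, 0.001]
wrist_force: [-0.8, 0.6, 0.8]
width: 0.996
gripper_force: 0.0
t: 2.85
tcp_pos: [437.6, -136.9, 182.3]
orientation: [-0.01, 1.0, 0.0, -0.0]
wrist_force: [0.7, 0.3, 0.5]
width: 0.656
gripper_force: 0.0
[ 367.07254785 -137.03892974  313.23878553] [[-0.02, 1.0, 0.0], [0.96, 0.02, 0.27], [0.27, 0.01, -0.96]] (np.float64(305.5783610789969), np.float64(231.31423118326853)) (np.float64(494.88605399932237), np.float64(361.00750528537793))
```

View pics/w1.png

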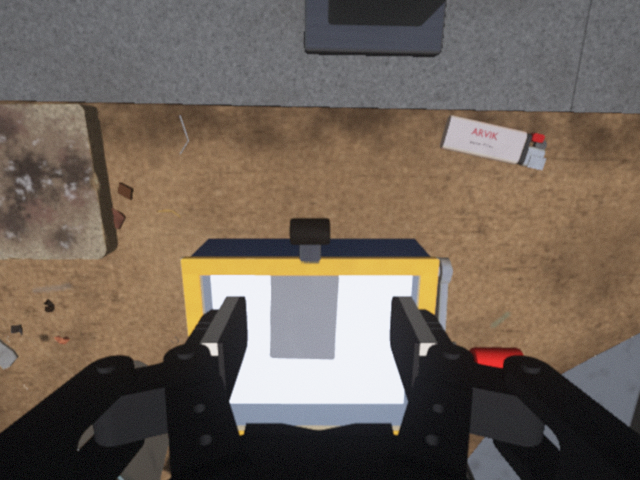

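The wrist view shows the knob at (310,231) against a prediction of (306,231), about 2 mm off in y, so knob y ≈ -142. I'll descend and grip.

```bash
python3 -m inch '[[0.047,-0.037,0.4,0,0,0],[0.047,-0.037,0.6,0,0,0],[0.047,-0.037,0.787,0,0,0],[0.047,-0.037,0.787,0,0,0],[0.047,-0.037,0.787,0,0,0]]'
python3 -m inch '[[0,0,0,0,0,0],[0,0,0,0,0,0],[0,0,0,0,0,0],[0,0,0,0,0,0],[0,0,0,0,0,0]]' 0 25
python3 -m inch '[[0,0,0,0,0,0],[0,0,0,0,0,0]]'
python3 - <<'E'
from h import *
# plan: absolute TCP on circle, tool axes -> numbers
s=r.get_state(); p=np.array(s['tcp_pos']); print(p,s['orientation'])
for th in np.arange(0,1.71,.1):
    d=np.array([171*(1-np.cos(th)),171*np.sin(th)]); print(round(th,2),'tx',round(-d[0]/150,3),'tz',round(-d[1]/150,3))
E
```

```text
t: 3.4
tcp_pos: [431.3, -142.6, 65.1]
orientation: [-0.011, 1.0, -0.0, -0.0]
wrist_force: [0.5, -0.6, 0.2]
width: 0.645
gripper_force: 0.0
t: 3.9
tcp_pos: [431.9, -142.8, 65.9]
orientation: [-0.01, 1.0, 0.001, 0.001]
wrist_force: [-1.1, 4.3, 8.7]
width: 0.297
gripper_force: 29.1
t: 4.1
tcp_pos: [431.9, -142.8, 65.9]
orientation: [-0.01, 1.0, 0.001, 0.001]
wrist_force: [-1.1, 4.4, 9.0]
width: 0.295
gripper_force: 29.1
[ 431.90101946 -142.77462182   65.91749356] [-9.97321689e-03  9.99949018e-01  6.77474155e-04  1.42710005e-03]
0.0 tx -0.0 tz -0.0
0.1 tx -0.006 tz -0.114
0.2 tx -0.023 tz -0.226
0.3 tx -0.051 tz -0.337
0.4 tx -0.09 tz -0.444
0.5 tx -0.14 tz -0.547
0.6 tx -0.199 tz -0.644
0.7 tx -0.268 tz -0.734
0.8 tx -0.346 tz -0.818
0.9 tx -0.431 tz -0.893
1.0 tx -0.524 tz -0.959
1.1 tx -0.623 tz -1.016
1.2 tx -0.727 tz -1.063
1.3 tx -0.835 tz -1.098
1.4 tx -0.946 tz -1.123
1.5 tx -1.059 tz -1.137
1.6 tx -1.173 tz -1.14
1.7 tx -1.287 tz -1.13
```

```bash
python3 -m inch '[[-0.006,0,-0.114,0,0,0],[-0.023,0,-0.226,0,0,0],[-0.051,0,-0.337,0,0,0],[-0.09,0,-0.444,0,0,0],[-0.14,0,-0.547,0,0,0]]'
python3 -m inch '[[-0.059,0,-0.097,0,-0.076,0],[-0.128,0,-0.187,0,-0.152,0],[-0.206,0,-0.271,0,-0.228,0],[-0.291,0,-0.346,0,-0.304,0],[-0.384,0,-0.412,0,-0.38,0]]'
python3 - <<'E'
from h import *
s=r.get_state(); p=np.array(s['tcp_pos']); print(p,s['orientation'],s['joint_pos'])
h=np.array([601.5,-142.5,64])
a=np.arctan2(p[2]-64,601.5-p[0]); print('theta',a,'rad',np.hypot(p[2]-64,601.5-p[0]))
for th in [1.1,1.2,1.3,1.4,1.5,1.6,1.65,1.68]:
    print(th, rel([601.5-171*np.cos(th),p[1],64+171*np.sin(th)])[:3])
E
```

```text
t: 4.6
tcp_pos: [452.4, -142.4, 147.9]
orientation: [-0.01, 1.0, 0.001, 0.001]
wrist_force: [5.3, 1.5, -6.6]
width: 0.296
gripper_force: 26.5
t: 5.1
tcp_pos: [509.1, -141.3, 209.5]
orientation: [-0.01, 0.98, 0.003, 0.199]
wrist_force: [0.6, 2.2, -4.5]
width: 0.294
gripper_force: 25.1
[ 509.09535765 -141.30871891  209.47522067] [-0.00957816  0.97986985  0.00281483  0.19938758] [-0.42676759 -0.22334932  0.61492914  2.13563166  0.05668994  0.79683113
  1.76065673]
theta 1.0049017458803324 rad 172.34168897055284
1.1 [-0.109 -0.002 -0.004]
1.2 [-0.223 -0.004 -0.006]
1.3 [-0.337 -0.006  0.003]
1.4 [-0.449 -0.008  0.024]
1.5 [-0.558 -0.01   0.055]
1.6 [-0.664 -0.013  0.097]
1.65 [-0.715 -0.014  0.123]
1.68 [-0.745 -0.014  0.139]
```

```bash
python3 -m inch '[[-0.109,-0.002,-0.004,0,0,0],[-0.223,-0.004,-0.006,0,0,0],[-0.337,-0.006,0.003,0,0,0],[-0.449,-0.008,0.024,0,0,0],[-0.558,-0.008,0.055,0,0,0]]'
python3 -m inch '[[-0.05,0,0.019,0,0,0],[-0.1,0,0.04,0,0,0],[-0.145,0,0.06,0,0,0],[-0.145,0,0.06,0,0,0]]'
python3 - <<'E'
from h import *
s=r.get_state(); p=np.array(s['tcp_pos']); print(p)
a=np.arctan2(p[2]-64,601.5-p[0]); print('theta',a,'rad',np.hypot(p[2]-64,601.5-p[0]))
c=cam('scene'); cv2.imwrite('pics/s2.png',cv2.resize(c['pixels'][60:360,200:600],(800,600))[:,:,::-1])
E
```

```text
t: 5.6
tcp_pos: [591.3, -139.9, 235.8]
orientation: [-0.01, 0.98, 0.003, 0.2]
wrist_force: [-2.8, 5.6, 6.9]
width: 0.296
gripper_force: 28.3
t: 6.0
tcp_pos: [615.2, -139.5, 235.9]
orientation: [-0.01, 0.98, 0.003, 0.2]
wrist_force: [-1.0, 6.1, 9.3]
width: 0.297
gripper_force: 28.9
[ 615.23601151 -139.49023825  235.92075474]
theta 1.6505243074979103 rad 172.4686172088764
```

View pics/s2.png

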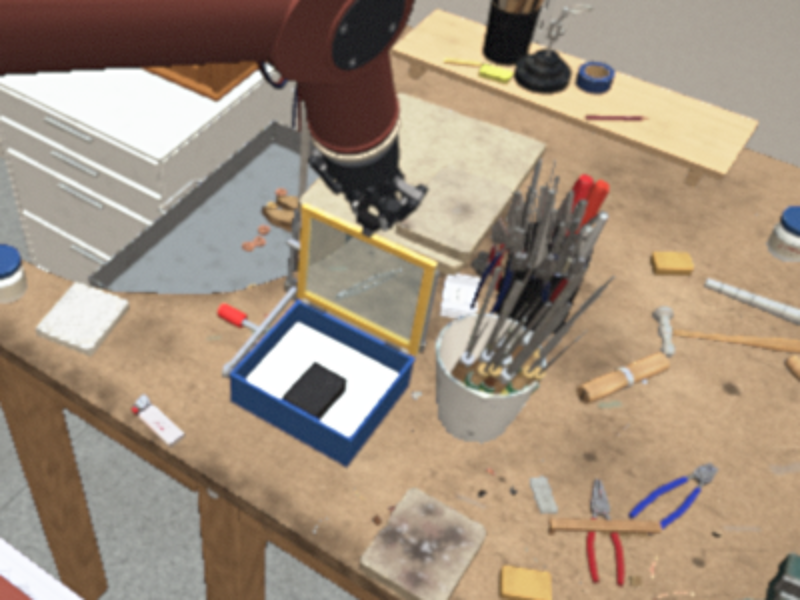

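The scene shows the flap standing upright and held at the knob, with the charcoal block visible in the tray. I'll release and back off along the tool axis.

```bash
python3 -m inch '[[0,0,0,0,0,0],[0,0,0,0,0,0],[0,0,0,0,0,0],[0,0,0,0,0,0]]' 0.6
python3 -m inch '[[0,0,-0.15,0,0,0],[0,0,-0.4,0,0,0],[0,0,-0.7,0,0,0],[0,0,-0.7,0,0,0]]'
python3 - <<'E'
from h import *
s=r.get_state(); p=np.array(s['tcp_pos']); print(p)
c=cam('top'); W=world(c); hsv=cv2.cvtColor(c['pixels'],cv2.COLOR_RGB2HSV)
cs=cam('scene'); Ws=world(cs); hs=cv2.cvtColor(cs['pixels'],cv2.COLOR_RGB2HSV)
def red(h): 
    m=((h[:,:,0]<8)|(h[:,:,0]>172))&(h[:,:,1]>150)&(h[:,:,2]>100); return m
m=red(hsv); m[:,:265]=0; m[:,300:]=0; m[:215]=0; m[240:]=0
ms=red(hs); ms[:,:300]=0; ms[:,335:]=0; ms[:205]=0; ms[230:]=0
C=[]
for cc,mm,w in((c,m,W),(cs,ms,Ws)):
    pts=np.argwhere(mm)[:,::-1]; b=cv2.minAreaRect(pts.astype(np.float32)); print(mm.sum(),b, np.median(w[mm],axis=0).round(1))
    d=np.array([(b[0][0]-cc['cx'])/cc['f'],(b[0][1]-cc['cy'])/cc['f'],1])@cc['R']; C.append((-cc['R'].T@cc['t'],d/np.linalg.norm(d)))
(o1,d1),(o2,d2)=C
t=np.linalg.lstsq(np.stack([d1,-d2],1),o2-o1,rcond=None)[0]; print(o1+t[0]*d1,o2+t[1]*d2)
E
```

```text
t: 6.45
tcp_pos: [612.8, -141.3, 233.1]
orientation: [-0.009, 0.98, 0.002, 0.198]
wrist_force: [0.4, 0.4, 0.3]
width: 0.6
gripper_force: 0.0
t: 6.85
tcp_pos: [573.0, -143.6, 336.3]
orientation: [-0.009, 0.979, 0.002, 0.202]
wrist_force: [-0.2, -0.3, -0.4]
width: 0.598
gripper_force: 0.0
[ 572.9793592  -143.55932269  336.31035211]
132 ((280.5, 229.0), (8.0, 15.0), 90.0) [ 5.304e+02 -2.000e-01  6.010e+01]
96 ((315.0, 217.00003051757812), (13.416407585144043, 7.155416965484619), 26.56505012512207) [527.3  -0.8  60.4]
[530.03814897  -0.97755777  59.25527048] [5.28782971e+02 3.44632817e-01 5.91011142e+01]
```

Run:
```python
from h import *
Rd=Ro.from_matrix(np.array([[-1,0,0],[0,1,0],[0,0,-1.]]))
print(rel([535,-30,250],Rd), r.get_state()['joint_pos'])
```

```text
[0.427 0.752 0.407 0.004 0.382 0.018] [-0.48948133 -0.15259703  0.64731437  1.83522056  0.02027222  1.03441788
  1.7536154 ]
```

```bash
python3 -m inch '[[0.2,0.35,0.1,0,0.1,0.01],[0.427,0.752,0.407,0.004,0.382,0.018],[0.427,0.752,0.407,0.004,0.382,0.018],[0.427,0.752,0.407,0.004,0.382,0.018],[0.427,0.752,0.407,0.004,0.382,0.018]]' 0.8
python3 -m inch '[[0,0,0.2,0,0,0.14],[0,0.1,0.3,0,0,0.28],[0,0.2,0.3,0,0,0.42],[0,0.2,0.3,0,0,0.56],[0,0.2,0.3,0,0,0.7]]'
python3 -m inch '[[0,0,0,0,0,0.14],[0,0,0,0,0,0.28],[0,0,0,0,0,0.42],[0,0,0,0,0,0.56],[0,0,0,0,0,0.7]]'
python3 - <<'E'
from h import *
Rd=Ro.from_matrix(np.array([[0,1,0],[1,0,0],[0,0,-1.]]))
s=r.get_state(); print(s['tcp_pos'],s['joint_pos'])
c=cam('wrist'); save(c,'w2.png'); print(proj(c,[531,0,52]))
print(rel([531,0,58],Rd))
E
```

```text
t: 7.45
tcp_pos: [534.4, -29.2, 245.7]
orientation: [-0.001, 1.0, -0.002, -0.004]
wrist_force: [-0.2, -0.8, 0.7]
width: 0.794
gripper_force: 0.0
t: 7.95
tcp_pos: [534.6, -1.0, 204.6]
orientation: [0.362, 0.932, 0.0, 0.0]
wrist_force: [1.2, 0.1, 0.1]
width: 0.799
gripper_force: 0.0
t: 8.45
tcp_pos: [534.7, -1.5, 204.7]
orientation: [0.672, 0.74, 0.001, 0.0]
wrist_force: [0.3, -0.6, 0.3]
width: 0.798
gripper_force: 0.0
[534.67032685  -1.54995436 204.73168982] [-0.68244786  0.12932389  0.66061699  1.82503206 -0.08542692  1.21460619
  0.10048113]
(np.float64(314.3851599610384), np.float64(227.46432203787452))
[ 0.011 -0.024  0.978  0.001 -0.001  0.083]
```

View pics/w2.png

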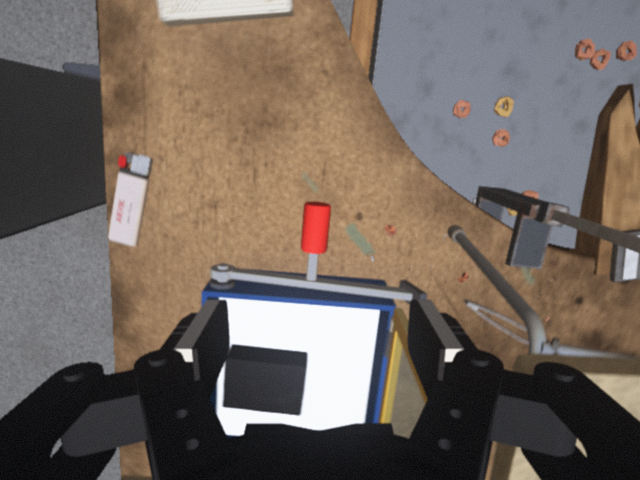

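The handle is at (316,228), as predicted at (314,227), and the stay bar is below it. I'll descend and grip across the handle's diameter.

```bash
python3 -m inch '[[0.01,-0.02,0.3,0,0,0.083],[0.01,-0.024,0.6,0,0,0.083],[0.01,-0.024,0.85,0,0,0.083],[0.01,-0.024,1,0,0,0.083],[0.01,-0.024,1,0,0,0.083]]'
python3 -m inch '[[0,0,0,0,0,0],[0,0,0,0,0,0],[0,0,0,0,0,0],[0,0,0,0,0,0],[0,0,0,0,0,0]]' 0 30
python3 -m inch '[[0,0,0,0,0,0],[0,0,0,0,0,0],[0,0,0,0,0,0]]'
python3 - <<'E'
from h import *
s=r.get_state(); p=np.array(s['tcp_pos']); print(p,s['joint_pos'],s['moment'])
px,pz=461,45; a0=np.arctan2(53-pz,p[0]-px); print('a0',a0,np.hypot(p[0]-px,53-pz))
off=p[[0,2]]-[px+70*np.cos(a0),pz+70*np.sin(a0)]; print(off)
R0=Ro.from_quat(s['orientation'])
for a in np.arange(a0+.06,.76,.06):
    q=np.array([px+70*np.cos(a)+off[0],p[1],pz+70*np.sin(a)+off[1]])
    Rt=Ro.from_rotvec([0,-(a-a0),0])*R0
    print(round(a,2),rel(q,Rt))
E
```

```text
t: 9.0
tcp_pos: [528.5, -0.1, 51.8]
orientation: [0.7, 0.714, -0.002, -0.001]
wrist_force: [-0.6, -0.9, 0.6]
width: 0.801
gripper_force: 0.0
t: 9.5
tcp_pos: [532.4, 1.3, 55.2]
orientation: [0.701, 0.714, 0.001, 0.001]
wrist_force: [5.1, -0.4, 2.9]
width: 0.22
gripper_force: 30.6
t: 9.8
tcp_pos: [532.3, 1.3, 54.9]
orientation: [0.701, 0.714, 0.0, 0.001]
wrist_force: [6.1, -0.1, 4.2]
width: 0.217
gripper_force: 30.7
[532.32713242   1.34919876  54.88006145] [-0.62746818  0.31908453  0.627076    1.97893282 -0.23447616  0.91322963
  0.13839868] [-0.04119572 -1.13271104  0.06537863]
a0 0.1116924905887288 71.77436742157528
[1.76331112 2.07783316]
0.17 [ 0.    -0.004 -0.028 -0.057 -0.001  0.   ]
0.23 [ 0.    -0.009 -0.055 -0.115 -0.002  0.   ]
0.29 [ 0.    -0.017 -0.082 -0.172 -0.003  0.   ]
0.35 [ 0.    -0.025 -0.109 -0.229 -0.004  0.   ]
0.41 [ 0.001 -0.036 -0.135 -0.286 -0.005  0.   ]
0.47 [ 0.001 -0.048 -0.16  -0.344 -0.006  0.   ]
0.53 [ 0.001 -0.061 -0.185 -0.401 -0.007  0.   ]
0.59 [ 0.001 -0.076 -0.208 -0.458 -0.008  0.   ]
0.65 [ 0.002 -0.092 -0.231 -0.516 -0.01   0.   ]
0.71 [ 0.002 -0.11  -0.253 -0.573 -0.011  0.   ]
```

```bash
python3 -m inch '[[0,-0.004,-0.028,-0.057,0,0],[0,-0.009,-0.055,-0.115,0,0],[0,-0.017,-0.082,-0.172,0,0],[0,-0.025,-0.109,-0.229,0,0],[0,-0.036,-0.135,-0.286,0,0]]'
python3 - <<'E'
from h import *
s=r.get_state(); p=np.array(s['tcp_pos']); print(p,s['moment'])
R0=Ro.from_quat(s['orientation'])
a0=np.arctan2(p[2]-47-0,p[0]-1.8-461); print('a0',a0,np.hypot(p[0]-462.8,p[2]-47))
for a in [.47,.53,.59,.65,.71,.75]:
    q=np.array([461+70*np.cos(a)+1.8,p[1],45+70*np.sin(a)+2])
    print(round(a,2),rel(q,Ro.from_rotvec([0,-(a-a0),0])*R0))
E
```

```text
t: 10.3
tcp_pos: [526.3, 1.3, 75.2]
orientation: [0.693, 0.705, 0.108, 0.105]
wrist_force: [3.6, -5.4, 1.2]
width: 0.22
gripper_force: 30.4
[526.27798439   1.29782708  75.16004368] [-1.09081886 -0.49466833 -0.28829932]
a0 0.41753487881731005 69.44380867065053
0.47 [ 0.     0.    -0.025 -0.05  -0.001 -0.   ]
0.53 [ 0.    -0.005 -0.052 -0.107 -0.002 -0.001]
0.59 [ 0.001 -0.012 -0.079 -0.165 -0.003 -0.001]
0.65 [ 0.001 -0.021 -0.106 -0.222 -0.004 -0.001]
0.71 [ 0.001 -0.031 -0.132 -0.279 -0.005 -0.002]
0.75 [ 0.002 -0.039 -0.149 -0.317 -0.006 -0.002]
```

```bash
python3 -m inch '[[0,0,-0.025,-0.05,0,0],[0,-0.005,-0.052,-0.107,0,0],[0,-0.012,-0.079,-0.165,0,0],[0,-0.021,-0.106,-0.222,0,0],[0,-0.031,-0.132,-0.279,0,0]]'
python3 -m inch '[[0,-0.008,-0.016,-0.04,0,0],[0,-0.008,-0.016,-0.04,0,0],[0,-0.008,-0.016,-0.04,0,0]]'
python3 - <<'E'
from h import *
s=r.get_state(); p=np.array(s['tcp_pos']); print(p,s['moment'])
print('a',np.arctan2(p[2]-47-0,p[0]-462.8),np.hypot(p[0]-462.8,p[2]-47))
c=cam('scene'); cv2.imwrite('pics/s3.png',cv2.resize(c['pixels'][130:330,250:450],(600,600),interpolation=2)[:,:,::-1])
E
```

```text
t: 10.8
tcp_pos: [518.0, 0.8, 89.6]
orientation: [0.677, 0.691, 0.183, 0.178]
wrist_force: [-2.4, 3.6, -7.0]
width: 0.22
gripper_force: 30.0
t: 11.1
tcp_pos: [516.8, 0.7, 91.4]
orientation: [0.673, 0.686, 0.197, 0.192]
wrist_force: [-11.1, 1.1, -10.5]
width: 0.222
gripper_force: 30.4
[516.79553547   0.74034482  91.40459443] [0.21191191 3.87990627 0.10121418]
a 0.6882362880276294 69.90912570415455
```

View pics/s3.png

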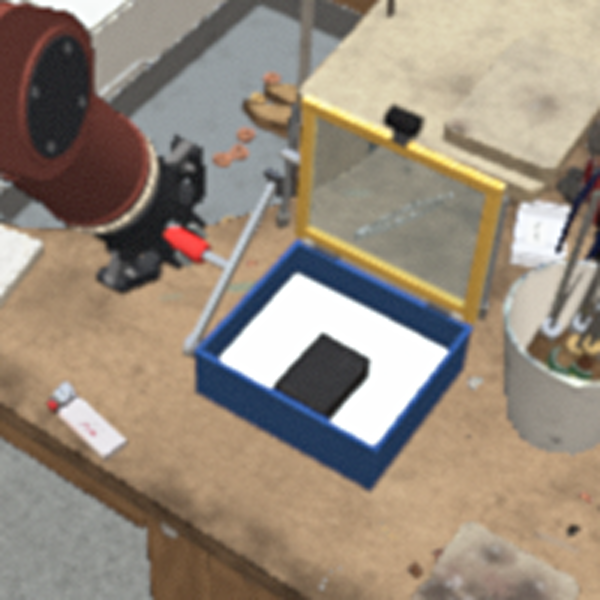

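The stay is at its stop (angle ≈ 0.69, force rising) and its end plate is in front of the upright flap's pin, near crop (275,178). I'll release, back off and swing round to the knob.

```bash
python3 -m inch '[[0,0,0,0,0,0],[0,0,0,0,0,0],[0,0,0,0,0,0],[0,0,0,0,0,0]]' 0.6
python3 -m inch '[[0,0,-0.2,0,0,0],[0,0,-0.5,0,0,0],[0,0,-0.8,0,0,0],[0,0,-0.8,0,0,0]]'
python3 - <<'E'
from h import *
s=r.get_state(); print(s['tcp_pos'],s['joint_pos'])
Rd=Ro.from_matrix(np.array([[0,1,0],[1,0,0],[0,0,-1.]]))
print('A',rel([500,-30,300],Rd))
E
```

```text
t: 11.55
tcp_pos: [517.6, 0.4, 92.0]
orientation: [0.673, 0.686, 0.198, 0.193]
wrist_force: [0.6, -0.1, 0.0]
width: 0.596
gripper_force: 0.0
t: 11.95
tcp_pos: [461.8, -4.1, 190.2]
orientation: [0.676, 0.685, 0.195, 0.19]
wrist_force: [1.0, 0.5, 0.0]
width: 0.599
gripper_force: 0.0
[461.75201136  -4.12614455 190.15364001] [ 0.1457031  -0.37986705 -0.22222657  2.37783877 -0.08586149  0.58432166
 -0.01365405]
A [-0.174  0.6   -0.491  0.527 -0.007  0.012]
```

```bash
python3 -m inch '[[-0.05,0.15,-0.15,0.13,0,0],[-0.1,0.3,-0.3,0.26,0,0],[-0.17,0.5,-0.491,0.39,0,0],[-0.174,0.6,-0.491,0.527,0,0.012],[-0.174,0.6,-0.491,0.527,0,0.012]]'
python3 -m inch '[[-0.15,0.1,-0.2,0,0,-0.14],[-0.3,0.2,-0.2,0,0,-0.28],[-0.45,0.3,-0.2,0,0,-0.42],[-0.6,0.367,-0.2,0,0,-0.56],[-0.747,0.367,-0.2,0,0,-0.7]]'
python3 -m inch '[[0,0,0,0,0,-0.14],[0,0,0,0,0,-0.28],[0,0,0,0,0,-0.42],[0,0,0,0,0,-0.56],[0,0,0,0,0,-0.7]]'
python3 - <<'E'
from h import *
s=r.get_state(); print(s['tcp_pos'],s['joint_pos'])
Rd=Ro.from_rotvec([0,-.4,0])*Ro.from_matrix(np.array([[-1,0,0],[0,1,0],[0,0,-1.]]))
print('A',rel([580,-142,320],Rd))
E
```

```text
t: 12.45
tcp_pos: [504.0, -26.3, 297.0]
orientation: [0.704, 0.71, 0.001, -0.005]
wrist_force: [0.4, 0.6, -0.8]
width: 0.597
gripper_force: 0.0
t: 12.95
tcp_pos: [556.8, -138.3, 328.2]
orientation: [0.399, 0.917, 0.003, 0.0]
wrist_force: [-0.9, -0.0, -0.5]
width: 0.6
gripper_force: 0.0
t: 13.45
tcp_pos: [555.9, -137.5, 328.7]
orientation: [0.044, 0.999, 0.003, 0.002]
wrist_force: [-0.1, -0.7, -0.2]
width: 0.6
gripper_force: 0.0
[ 555.93438716 -137.54671728  328.73242523] [ 0.32578769  0.15262837 -0.17895913  1.51441066  0.02098076  1.47430689
  1.62908339]
A [-0.162 -0.016  0.059 -0.011 -0.379 -0.085]
```

```bash
python3 -m inch '[[-0.05,0,0.02,0,-0.1,-0.02],[-0.1,-0.01,0.03,0,-0.22,-0.05],[-0.162,-0.016,0.059,-0.01,-0.32,-0.085],[-0.162,-0.016,0.059,-0.01,-0.379,-0.085],[-0.162,-0.016,0.059,-0.01,-0.379,-0.085]]'
python3 - <<'E'
from h import *
s=r.get_state(); p=s['tcp_pos'];print(p)
for n in ('wrist','scene'):
    c=cam(n); W=world(c); k=proj(c,[612,-142,244]); print(n,'pred',k)
    m=(np.abs(W[:,:,0]-612)<25)&(np.abs(W[:,:,1]+142)<22)&(W[:,:,2]>222)&(W[:,:,2]<262)&(c['pixels'].max(2)<70)
    if m.sum(): q=W[m]; pp=np.argwhere(m); print(m.sum(),np.median(q,0).round(1),np.percentile(q,[3,97],axis=0).round(1).tolist(),pp.min(0),pp.max(0))
Rd=Ro.from_rotvec([0,-.4,0])*Ro.from_matrix(np.array([[-1,0,0],[0,1,0],[0,0,-1.]]))
print(rel([613,-141.5,234],Rd))
E
```

```text
t: 13.95
tcp_pos: [578.4, -142.8, 319.8]
orientation: [0.004, 0.98, -0.002, 0.199]
wrist_force: [-0.4, -0.4, -0.3]
width: 0.6
gripper_force: 0.0
[ 578.37410791 -142.81866792  319.78847094]
wrist pred (np.float64(318.2327918040412), np.float64(261.29957721429605))
1349 [ 596.8 -138.6  240.7] [[593.1, -150.0, 230.3], [606.1, -126.4, 243.3]] [220 302] [252 347]
scene pred (np.float64(388.12500379423335), np.float64(165.66924638759957))
77 [ 597.3 -141.   240.2] [[593.5, -151.0, 224.3], [603.9, -129.7, 245.3]] [166 379] [176 389]
[ 0.019  0.01   0.618 -0.004 -0.001 -0.006]
```

Both cameras put the knob at about (604,-140,235), slightly nearer than where I released it. I'll grip it there.

Run:
```python
from h import *
Rd=Ro.from_rotvec([0,-.4,0])*Ro.from_matrix(np.array([[-1,0,0],[0,1,0],[0,0,-1.]]))
print(rel([605,-140.5,234],Rd))
```

```text
[ 0.068  0.017  0.597 -0.004 -0.001 -0.006]
```

```bash
python3 -m inch '[[0.068,0.017,0.1,0,0,0],[0.068,0.017,0.25,0,0,0],[0.068,0.017,0.4,0,0,0],[0.068,0.017,0.5,0,0,0],[0.068,0.017,0.597,0,0,0]]'
python3 -m inch '[[0,0,0,0,0,0],[0,0,0,0,0,0],[0,0,0,0,0,0],[0,0,0,0,0,0],[0,0,0,0,0,0]]' 0 25
python3 -m inch '[[0,0,0,0,0,0],[0,0,0,0,0,0]]'
python3 - <<'E'
from h import *
s=r.get_state(); p=s['tcp_pos'];print(p,s['joint_pos'])
a0=1.6
for th in [1.55,1.5,1.45,1.4,1.37,1.33,1.3,1.28]:
    q=np.array(p)+[171*(np.cos(a0)-np.cos(th)),0,171*(np.sin(th)-np.sin(a0))]; print(th,rel(q)[:3])
E
```

```text
t: 14.55
tcp_pos: [606.2, -140.8, 233.1]
orientation: [0.003, 0.98, -0.001, 0.198]
wrist_force: [-0.2, -0.4, 0.1]
width: 0.601
gripper_force: 0.0
t: 15.05
tcp_pos: [604.9, -139.8, 233.9]
orientation: [0.003, 0.98, -0.001, 0.198]
wrist_force: [-0.5, 5.8, -4.7]
width: 0.3
gripper_force: 27.2
t: 15.25
tcp_pos: [604.9, -139.8, 233.8]
orientation: [0.003, 0.98, -0.001, 0.198]
wrist_force: [0.2, 5.1, -4.2]
width: 0.299
gripper_force: 27.2
[ 604.8941824  -139.81058595  233.8381823 ] [ 0.37515784  0.03976098 -0.18220072  1.88735498 -0.08847035  0.82524133
  1.80604124]
1.55 [ 0.052 -0.    -0.022]
1.5 [ 0.106 -0.001 -0.042]
1.45 [ 0.16  -0.001 -0.059]
1.4 [ 0.216 -0.001 -0.073]
1.37 [ 0.249 -0.002 -0.08 ]
1.33 [ 0.294 -0.002 -0.088]
1.3 [ 0.328 -0.002 -0.093]
1.28 [ 0.35  -0.002 -0.096]
```

```bash
python3 -m inch '[[0.026,0,-0.011,0,0,0],[0.052,0,-0.022,0,0,0],[0.106,0,-0.042,0,0,0],[0.16,0,-0.059,0,0,0],[0.216,0,-0.073,0,0,0]]'
python3 -m inch '[[0.033,0,-0.007,0,0,0],[0.056,0,-0.011,0,0,0],[0.078,0,-0.015,0,0,0],[0.078,0,-0.015,0,0,0]]'
```

```text
t: 15.75
tcp_pos: [570.5, -140.3, 231.2]
orientation: [0.004, 0.98, -0.001, 0.198]
wrist_force: [2.8, 3.4, -8.4]
width: 0.299
gripper_force: 26.3
t: 16.15
tcp_pos: [563.3, -140.3, 231.3]
orientation: [0.003, 0.979, -0.002, 0.203]
wrist_force: [30.9, 2.6, -18.5]
width: 0.297
gripper_force: 26.8
```

```bash
python3 -m inch '[[0.02,0,-0.003,0,0,0],[0.04,0,-0.006,0,0,0],[0.04,0,-0.006,0,0,0]]'
python3 - <<'E'
from h import *
s=r.get_state(); print(s['tcp_pos'],s['wrist_force'])
c=cam('scene'); cv2.imwrite('pics/s4.png',cv2.resize(c['pixels'][130:330,250:450],(600,600),interpolation=2)[:,:,::-1])
E
```

```text
t: 16.45
tcp_pos: [557.2, -140.5, 230.7]
orientation: [0.003, 0.979, -0.002, 0.203]
wrist_force: [10.3, 5.2, -1.4]
width: 0.297
gripper_force: 28.2
[ 557.21576415 -140.49825234  230.74134511] [10.27528097  5.2416564  -1.44904454]
```

View pics/s4.png

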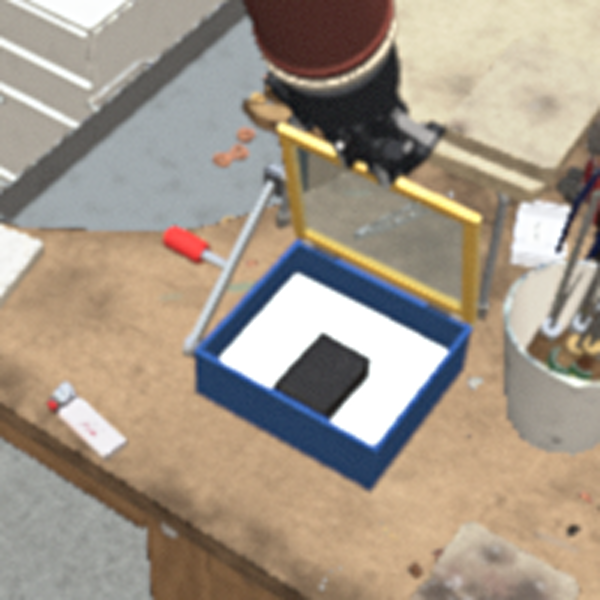

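The scene shows the flap leaning forward at the stay's end plate (crop (275,175)), with the stay line unchanged. Before letting go I'll measure the flap angle from the yellow frame and the stay angle from the handle.

```bash
cat > ang.py <<'E'
from h import *
def ang():
    c=cam('scene'); W=world(c); h=cv2.cvtColor(c['pixels'],cv2.COLOR_RGB2HSV)
    m=(h[:,:,0]>20)&(h[:,:,0]<33)&(h[:,:,1]>150)&(h[:,:,2]>120)&(np.abs(W[:,:,1]+142)<95)&(W[:,:,0]>480)&(W[:,:,0]<650)&(W[:,:,2]>62)&(W[:,:,2]<235)
    q=W[m]
    p=np.polyfit(q[:,2],q[:,0],1); e=np.abs(q[:,0]-np.polyval(p,q[:,2]))<6; p=np.polyfit(q[e,2],q[e,0],1)
    ms=((h[:,:,0]<8)|(h[:,:,0]>172))&(h[:,:,1]>150)&(np.abs(W[:,:,1])<30)&(np.abs(W[:,:,0]-520)<40)&(W[:,:,2]>40)
    R=np.median(W[ms],0)
    print('flap',np.pi/2+np.arctan(p[0]),'x@64',np.polyval(p,64),m.sum(),'zmax',q[:,2].max(),'| red surf',R.round(1),'stay~',np.arctan2(R[2]-8-45,R[0]+2-461))
E
python3 - <<'E'
from ang import *
ang(); print(r.get_state()['wrist_force'])
E
```

```text
flap 1.3350744422508356 x@64 598.4452329918643 7 zmax 211.76072096823845 | red surf [510.9  -1.1  98.4] stay~ 0.7184437765508945
[10.72124195  3.32368225 -2.48402119]
```

```bash
sed -i 's/(h\[:,:,1\]>150)&(h\[:,:,2\]>120)&(np.abs(W\[:,:,1\]+142)<95)/(h[:,:,1]>110)\&(h[:,:,2]>70)\&(np.abs(W[:,:,1]+142)<105)/' ang.py
python3 - <<'E'
from ang import *
ang()
c=cam('scene'); W=world(c)
for (a,b) in [(285,130),(300,136),(330,150),(470,214),(472,260),(470,300),(290,160),(296,200),(275,178),(283,175)]:
    u,v=250+a/3,130+b/3; x=W[int(v)-1:int(v)+2,int(u)-1:int(u)+2].reshape(-1,3); print((a,b),W[int(v),int(u)].round(0),c['pixels'][int(v),int(u)])
E
```

```text
flap 1.3323769912529602 x@64 600.0976111965629 170 zmax 230.94926094635775 | red surf [510.9  -0.9  98.3] stay~ 0.7180386857260169
(285, 130) [563. -62. 216.] [255 244 122]
(300, 136) [568. -72. 211.] [255 250 139]
(330, 150) [ 567. -100.  212.] [253 241 157]
(470, 214) [ 570. -216.  213.] [255 255 187]
(472, 260) [-101. -495.  934.] [159 124  57]
(470, 300) [ 592. -220.  100.] [150 115  50]
(290, 160) [571. -61. 179.] [158 121  53]
(296, 200) [583. -61. 126.] [158 122  56]
(275, 178) [569. -49. 154.] [69 69 73]
(283, 175) [577. -52. 153.] [184 180 178]
```

Flap at 1.33 and stay at about 0.70, with the pin (577,-52,153) right behind the plate (569,-49,154). It is resting, so I'll release.

```bash
python3 -m inch '[[-0.015,0,0,0,0,0],[-0.015,0,0,0,0,0]]'
python3 -m inch '[[0,0,0,0,0,0],[0,0,0,0,0,0],[0,0,0,0,0,0],[0,0,0,0,0,0]]' 0.6
python3 - <<'E'
from ang import *
ang()
E
python3 -m inch '[[0,0,-0.15,0,0,0],[0,0,-0.35,0,0,0],[0,0,-0.6,0,0,0],[0,0,-0.6,0,0,0]]'
python3 - <<'E'
from ang import *
ang(); s=r.get_state(); print(s['tcp_pos'])
c=cam('top'); W=world(c)
m=(np.abs(W[:,:,0]-500)<55)&(np.abs(W[:,:,1]+145)<60)&(W[:,:,2]>38)&(W[:,:,2]<58)&(c['pixels'].max(2)<90)
q=W[m]; b=cv2.minAreaRect(q[:,:2].astype(np.float32)); print('char',m.sum(),b,np.median(q[:,2]))
Rd=Ro.from_rotvec([0,-.3,0])*Ro.from_matrix(np.array([[-1,0,0],[0,1,0],[0,0,-1.]]))
print(rel([470,-147,190],Rd))
E
```

```text
t: 16.85
tcp_pos: [557.2, -140.4, 230.7]
orientation: [0.003, 0.98, -0.002, 0.201]
wrist_force: [3.9, 5.1, -0.2]
width: 0.291
gripper_force: 28.7
t: 17.25
tcp_pos: [555.8, -141.5, 228.7]
orientation: [0.004, 0.98, -0.002, 0.199]
wrist_force: [-0.8, 0.2, -0.3]
width: 0.598
gripper_force: 0.0
flap 1.343079929247552 x@64 600.2002908274507 175 zmax 214.36199716296363 | red surf [510.6  -1.5  98.7] stay~ 0.7239063515461818
t: 17.7
tcp_pos: [521.6, -141.5, 316.9]
orientation: [0.004, 0.979, -0.003, 0.202]
wrist_force: [1.4, -0.6, 0.8]
width: 0.6
gripper_force: 0.0
flap 1.3430045765066856 x@64 600.1014112183387 179 zmax 230.34555539167903 | red surf [510.4  -1.   99. ] stay~ 0.7301589094784341
[ 521.45809624 -141.15054674  314.29097673]
char 0 ((0.0, 0.0), (0.0, 0.0), 0.0) nan
[ 0.632 -0.042  0.618 -0.005  0.097 -0.007]
  return _methods._mean(a, axis=axis, dtype=dtype,
  ret = ret.dtype.type(ret / rcount)
```

The guard rests on the stay: flap 1.34, stay up, hands off. Next is the charcoal.

```bash
python3 -m inch '[[0.3,-0.02,0.1,0,0.05,0],[0.6,-0.042,0.25,0,0.097,0],[0.632,-0.042,0.45,0,0.097,0],[0.632,-0.042,0.618,0,0.097,0],[0.632,-0.042,0.618,0,0.097,0]]' 0.9
python3 - <<'E'
from h import *
s=r.get_state(); print(s['tcp_pos'],s['joint_pos'])
for n in('wrist','scene'):
    c=cam(n); W=world(c)
    m=(np.abs(W[:,:,0]-500)<55)&(np.abs(W[:,:,1]+145)<60)&(W[:,:,2]>43)&(W[:,:,2]<54)&(c['pixels'].max(2)<90)
    q=W[m]
    if len(q)>20: b=cv2.minAreaRect(q[:,:2].astype(np.float32)); print('char',n,m.sum(),b,np.median(q[:,2]),np.percentile(q,[2,98],axis=0).round(1).tolist())
Rd=Ro.from_rotvec([0,-.3,0])*Ro.from_matrix(np.array([[-1,0,0],[0,1,0],[0,0,-1.]]))
print(rel([490,-147,110],Rd))
E
```

```text
t: 18.3
tcp_pos: [467.7, -145.7, 184.5]
orientation: [0.004, 0.989, -0.0, 0.145]
wrist_force: [0.2, 1.0, 0.4]
width: 0.902
gripper_force: 0.0
[ 467.69508519 -145.67385829  184.45334321] [ 0.42068576 -0.1302537  -0.14437878  2.12759999 -0.12542141  0.86529944
  1.90569805]
char wrist 6984 ((493.54681396484375, -144.30209350585938), (85.83731079101562, 119.8854751586914), 1.0220293998718262) 47.18698407580169 [[450.5, -190.0, 44.0], [533.0, -99.0, 52.8]]
char scene 440 ((500.6059875488281, -147.39590454101562), (48.37344741821289, 68.03217315673828), 89.32842254638672) 48.289111356596116 [[468.8, -170.7, 44.9], [531.2, -125.1, 51.4]]
[ 0.019 -0.003  0.54  -0.003 -0.004 -0.007]
```

Run:
```python
from h import *
s=r.get_state(); print(s['tcp_pos'],s['orientation'])
Rd=Ro.from_rotvec([0,-.3,0])*Ro.from_matrix(np.array([[-1,0,0],[0,1,0],[0,0,-1.]]))
print(rel([488,-147.5,85],Rd),rel([502,-147.5,39],Rd))
```

```text
[ 469.09439924 -146.34131402  188.28172087] [ 3.96190845e-03  9.89063113e-01 -8.98909661e-04  1.47436951e-01]
[ 0.08  -0.006  0.695 -0.003 -0.004 -0.007] [ 0.08  -0.005  1.016 -0.003 -0.004 -0.007]
```

```bash
python3 -m inch '[[0.08,-0.005,0.3,0,0,0],[0.08,-0.005,0.55,0,0,0],[0.08,-0.005,0.75,0,0,0],[0.08,-0.005,0.9,0,0,0],[0.08,-0.005,0.95,0,0,0]]'
python3 -m inch '[[0,0,0.066,0,0,0],[0,0,0.066,0,0,0]]'
python3 -m inch '[[0,0,0,0,0,0],[0,0,0,0,0,0],[0,0,0,0,0,0],[0,0,0,0,0,0],[0,0,0,0,0,0]]' 0 35
python3 -m inch '[[0,0,0,0,0,0],[0,0,0,0,0,0]]'
```

```text
t: 18.9
tcp_pos: [499.8, -147.6, 48.2]
orientation: [0.004, 0.989, -0.001, 0.148]
wrist_force: [0.2, 0.1, -0.7]
width: 0.9
gripper_force: 0.0
t: 19.1
tcp_pos: [503.2, -147.9, 40.0]
orientation: [0.004, 0.989, -0.001, 0.149]
wrist_force: [-0.1, -0.2, -0.8]
width: 0.899
gripper_force: 0.0
t: 19.6
tcp_pos: [503.4, -148.2, 41.1]
orientation: [0.004, 0.989, -0.002, 0.149]
wrist_force: [-3.0, 0.8, 7.6]
width: 0.585
gripper_force: 36.6
t: 19.8
tcp_pos: [503.4, -148.2, 41.1]
orientation: [0.004, 0.989, -0.002, 0.149]
wrist_force: [-3.0, 0.4, 6.6]
width: 0.582
gripper_force: 36.6
```

```bash
python3 -m inch '[[-0.02,0,-0.06,0,0,0],[-0.06,0,-0.2,0,0,0],[-0.12,0,-0.4,0,0,0],[-0.19,0,-0.6,0,0,0],[-0.232,0,-0.751,0,0,0]]'
python3 -m inch '[[0.05,0.1,-0.02,0,0,0],[0.15,0.3,-0.05,0,0,0],[0.25,0.55,-0.08,0,0,0],[0.357,0.8,-0.11,0,0,0],[0.357,1,-0.11,0,0,0]]'
python3 -m inch '[[0,0.2,0,0,0,0],[0,0.45,0,0,0,0],[0,0.7,0,0,0,0],[0,0.9,0,0,0,0],[0,1,0,0,0,0]]'
python3 - <<'E'
from h import *
s=r.get_state(); print(s['tcp_pos'],s['width'],s['gripper_force'])
c=cam('top'); W=world(c)
h=cv2.cvtColor(c['pixels'],cv2.COLOR_RGB2HSV)
m=(np.abs(W[:,:,2]-14)<5)&(np.abs(W[:,:,0]-443)<70)&(np.abs(W[:,:,1]-183)<70)&(h[:,:,1]<60)&(h[:,:,2]>140)
q=W[m]; print(m.sum(),cv2.minAreaRect(q[:,:2].astype(np.float32)))
Rd=Ro.from_rotvec([0,-.298,0])*Ro.from_matrix(np.array([[-1,0,0],[0,1,0],[0,0,-1.]]))
print(rel([447.4,182.6,60],Rd),rel([447.4,182.6,35],Rd))
E
```

```text
t: 20.3
tcp_pos: [503.5, -147.8, 160.8]
orientation: [0.004, 0.989, -0.002, 0.15]
wrist_force: [0.7, 0.0, -0.7]
width: 0.58
gripper_force: 37.0
t: 20.8
tcp_pos: [446.2, 4.2, 158.0]
orientation: [0.004, 0.989, -0.002, 0.148]
wrist_force: [0.2, -1.4, -1.0]
width: 0.58
gripper_force: 37.0
t: 21.3
tcp_pos: [449.2, 155.6, 158.5]
orientation: [0.003, 0.989, -0.001, 0.149]
wrist_force: [-0.0, -0.9, -1.0]
width: 0.589
gripper_force: 37.0
[449.23939321 155.57598971 158.45770908] 0.5887359723461676 36.98752999305725
213 ((438.0531005859375, 146.31507873535156), (42.7151985168457, 101.29536437988281), 71.30838012695312)
[ 0.207  0.171  0.624 -0.002  0.002 -0.004] [ 0.256  0.171  0.783 -0.002  0.002 -0.004]
```

```bash
python3 -m inch '[[0.06,0.17,0.15,0,0,0],[0.12,0.171,0.35,0,0,0],[0.17,0.171,0.5,0,0,0],[0.207,0.171,0.624,0,0,0],[0.207,0.171,0.624,0,0,0]]'
python3 -m inch '[[0.015,0,0.05,0,0,0],[0.03,0,0.1,0,0,0],[0.042,0,0.134,0,0,0],[0.042,0,0.134,0,0,0]]'
```

```text
t: 21.85
tcp_pos: [445.9, 176.9, 56.8]
orientation: [0.004, 0.989, -0.002, 0.147]
wrist_force: [-0.8, -0.3, -1.3]
width: 0.58
gripper_force: 37.0
t: 22.25
tcp_pos: [447.6, 177.9, 38.1]
orientation: [0.004, 0.989, -0.002, 0.149]
wrist_force: [0.5, -0.7, -1.8]
width: 0.58
gripper_force: 37.0
```

```bash
python3 -m inch '[[0,0.03,0,0,0,0],[0.002,0.03,0.007,0,0,0],[0.004,0.03,0.013,0,0,0],[0.006,0.03,0.02,0,0,0],[0.006,0.03,0.02,0,0,0]]'
python3 -m inch '[[0.001,0,0.005,0,0,0],[0.002,0,0.01,0,0,0],[0.002,0,0.01,0,0,0]]'
python3 -m inch '[[0.001,0,0.005,0,0,0],[0.001,0,0.005,0,0,0]]'
```

```text
t: 22.75
tcp_pos: [447.4, 182.7, 34.4]
orientation: [0.004, 0.989, -0.001, 0.148]
wrist_force: [-0.1, 0.3, -0.9]
width: 0.583
gripper_force: 37.0
t: 23.05
tcp_pos: [447.6, 182.7, 32.9]
orientation: [0.004, 0.989, -0.001, 0.148]
wrist_force: [-0.5, -0.4, -1.8]
width: 0.58
gripper_force: 37.0
t: 23.25
tcp_pos: [447.7, 182.8, 32.6]
orientation: [0.004, 0.989, -0.002, 0.149]
wrist_force: [-6.6, -2.4, 10.1]
width: 0.579
gripper_force: 38.5
```

Contact: 10 N upward at the expected height. I'll release, retreat and check.

```bash
python3 -m inch '[[0,0,0,0,0,0],[0,0,0,0,0,0],[0,0,0,0,0,0],[0,0,0,0,0,0],[0,0,0,0,0,0]]' 0.85
python3 -m inch '[[0,0,-0.1,0,0,0],[0,0,-0.3,0,0,0],[0,0,-0.6,0,0,0],[0,0,-0.9,0,0,0],[0,0,-0.9,0,0,0]]'
python3 -m inch '[[0,0.9,-0.4,0,0,0],[0,0.9,-0.4,0,0,0],[0,0.9,-0.4,0,0,0],[0,0.9,-0.4,0,0,0],[0,0.9,-0.4,0,0,0]]'
python3 - <<'E'
from ang import *
ang(); print(r.get_state()['wrist_force'])
c=cam('top'); W=world(c); 
for nm,m in (('honey+char',(np.abs(W[:,:,2]-14)<5)),('char',(np.abs(W[:,:,2]-40)<6)&(c['pixels'].max(2)<100))):
    m=m&(np.abs(W[:,:,0]-443)<60)&(np.abs(W[:,:,1]-183)<60)
    if nm!='char': m&=(cv2.cvtColor(c['pixels'],cv2.COLOR_RGB2HSV)[:,:,2]>120)&(cv2.cvtColor(c['pixels'],cv2.COLOR_RGB2HSV)[:,:,1]<70)
    q=W[m]; print(nm,m.sum(),cv2.minAreaRect(q[:,:2].astype(np.float32)) if len(q) else 0, np.percentile(q[:,2],[3,50,97]))
cv2.imwrite('pics/t5.png',cv2.resize(c['pixels'][170:320,130:400],(800,444),interpolation=2)[:,:,::-1])
E
```

```text
t: 23.75
tcp_pos: [447.7, 182.8, 32.2]
orientation: [0.004, 0.989, -0.001, 0.149]
wrist_force: [-0.4, 0.2, 1.0]
width: 0.852
gripper_force: 0.0
t: 24.25
tcp_pos: [409.8, 185.2, 167.5]
orientation: [0.004, 0.988, -0.0, 0.154]
wrist_force: [0.7, 0.2, 0.9]
width: 0.85
gripper_force: 0.0
t: 24.75
tcp_pos: [391.2, 319.4, 218.1]
orientation: [0.003, 0.989, -0.001, 0.148]
wrist_force: [-0.3, -0.6, -1.2]
width: 0.847
gripper_force: 0.0
flap 1.3437578365089757 x@64 599.9285397410514 178 zmax 223.79202790962822 | red surf [510.1  -0.9  98.6] stay~ 0.7277421614615328
[-0.12363019 -1.04985684 -0.16576194]
honey+char 628 ((442.9888916015625, 182.04722595214844), (97.71381378173828, 86.09121704101562), 9.822084426879883) [ 9.82920302 14.40933319 18.4550181 ]
char 618 ((445.7286682128906, 181.12828063964844), (50.88516616821289, 70.21047973632812), 89.54303741455078) [35.25151069 39.95560799 44.57312106]
```

View pics/t5.png

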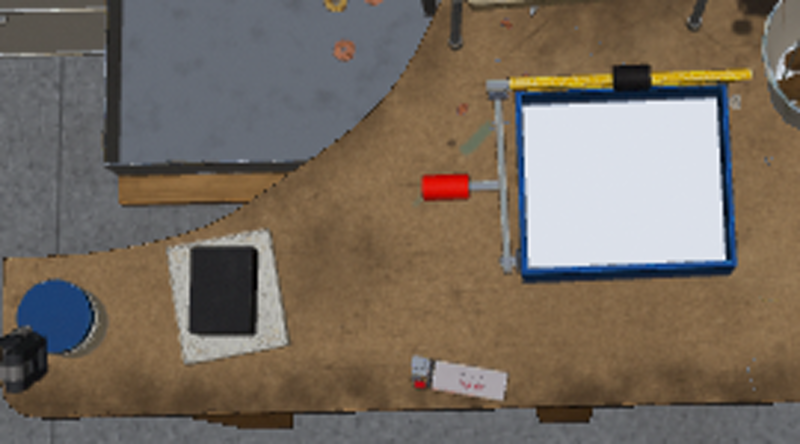

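The charcoal block lies flat at crop (223,290), about 3 mm from the honeycomb's centre. The guard is propped on the stay, the bystanders in view have not moved, and the gripper is clear.

```bash
python3 -c "
from workcell import r
print(r.job_done())"
```

```text
the job is handed in; nothing more can be done
None
```

The job is handed in (no verdict was returned): the guard rests on the raised stay at about 1.34 rad, and the charcoal block lies flat about 3 mm from the honeycomb's centre, set down without a drop.

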